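Line up the impression-material jars by size

ROBOT

A 7-joint arm with a two-finger parallel gripper is mounted at the origin on the work surface. World frame = base frame: x ahead of the robot, y to its left, z up, the work surface at z = 0. Lengths are in m, angles in rad, forces in N, time in s.
With the tool pointing down it reaches from about 0.425 to 0.975 m from the base axis. Payload 16.7 kg.
Tool frame: the origin (TCP) lies midway between the tips of the shut fingers; the grasp point (between the pads) lies 19 mm behind it; z points along the fingers, y is the line along which they close (so a half turn about z gives the same grasp; the last joint's range is limited). The gripper opens to 85 mm and grips with 20 to 120 N. Pads are 22 mm wide; open, the fingers measure 114 mm over their backs; the gripper's body (76 mm by 85 mm) begins 54 mm behind the grasp point. The pads swing forward as they close: fully open they stand 13 mm farther back than shut.
Start: joints at [-1.319, 0.426, 0.074, 1.606, -0.034, 1.111, -0.067], TCP at [0.263, 0.621, 0.231] pointing down, gripper open.
Joint ranges: [-2.85, 2.85], [-0.5, 2.14], [-1.23, 1.37], [0.21, 2.46], [-1.02, 4.16], [0.16, 2.05], [-2.73, 2.73]. Speed limits (rad/s): [1.89, 1.89, 2.39, 2.39, 3.01, 3.01, 3.01].

INTERFACE

Orientations are given as a rotation vector (axis times angle).
In Python, from bench import readout, grab_frame, get_calibration, arm gives the robot as it stands.
- The arm moves only by the tool play_rows, never from a script. Its argument "steps" is a list that holds one entry, the list of rows, each a list of 7 numbers: the shift along the world's x, y, z as a fraction of full scale, then the turn, a rotation vector about the world's x, y, z as a fraction of full scale, then the opening, from 0 (shut) to 1 (fully open). A call has exactly 10 rows; each row is the pose to reach, as a shift and turn from the pose commanded when the call began; what a row does not reach only later rows make up. Full scale, the value 1, is 0.1 m for a shift and 30 degrees for a turn. A row lasts 1/10 s, in which the tool goes at most 50 mm and 8.59 degrees, less where a joint would pass 70% of its speed; a pose out of reach is approached as far as the arm can. A call with a number of a shift or a turn outside -1 to 1 is refused whole. A call with a gripper value outside its range is refused whole. The fingers move at their own pace and stop on an object; "force" is the grip in N (left out, the last holds). Time passes only in rows, so rows that repeat a pose let the fingers close, or fill a call up. It gives the time, the measured TCP pose, the force, the opening and the grip force at its end, in the units of the state.
- readout.state(): the state, without advancing time (a new reading comes with each control period).
- grab_frame(name): name is "scene" or "top" or "wrist"; returns (picture, depth): 420x560x3 uint8, blue, green, red; 420x560 float32, m along the optical axis (not along the pixel's ray), 0 where there is no reading.
- get_calibration(name): a dict with "fx", "fy", "cx", "cy" (pixels), "camera_from_world" (4x4, takes a point from world to camera coordinates). Camera axes: x right, y down, z forward; pixel columns grow to the right and rows downward; lengths in m; the calibration is good to about 2 mm. A picture is of the moment at which its call begins: read the wrist's pose just before it. get_calibration takes no time and is no camera call; for the wrist camera it gives the pose at the moment of the call.
- arm.job_done(): hands the job in; it is judged then, once.
The state is a dict: "clock": time; "joint_positions": joint angles; "qvel": joint speeds; "joint_efforts": joint torques, N m; "eef_pos": TCP position; "tcp_rot": TCP orientation; "contact_force": force on the tool from outside, world axes, zero at the start; "moment": the same for the moment, N m; "width": finger opening in m; "grip_force": force on a finger pad.
Only numpy, scipy, OpenCV 4.12 (cv2) and the standard library are available. Lean on these libraries where they do the work, as an engineer would, in place of code of your own. Each camera call takes 0.05 s, during which the arm holds its last target. There are 200 camera calls.

TASK

Tidy the four lidded jars onto the sea-green board in order of size: stand one jar upright in the middle of each ring, the smallest on the ring next to the red block and each following one larger, so that the largest ends up next to the grey block. Do not tip any jar over on the way, and let go of them all.

Things in the scene. Friction and masses are not known exactly. Their poses are not given: they have to be found in the camera images.
- green_jar_mid (a point): the smallest jar: loose, closed, upright cylinder, cream with a grey label band and a green screw lid, 34 mm diameter, 36 mm tall in all. The point is its centre, half-way up (18 mm above its underside); z is up along its axis.
- yellow_jar_mid (a point): the second smallest jar: loose, closed, upright cylinder, cream with a grey label band and a yellow screw lid, 42 mm diameter, 50 mm tall in all. The point is its centre, half-way up (25 mm above its underside); z is up along its axis.
- blue_jar_mid (a point): the second largest jar: loose, closed, upright cylinder, cream with a grey label band and a blue screw lid, 50 mm diameter, 64 mm tall in all. The point is its centre, half-way up (32 mm above its underside); z is up along its axis.
- white_jar_mid (a point): the largest jar: loose, closed, upright cylinder, cream with a grey label band and a white screw lid, 58 mm diameter, 78 mm tall in all. The point is its centre, half-way up (39 mm above its underside); z is up along its axis.
- mark_a: printed ring on the fixed sea-green board, white disc with a dark edge, 68 mm diameter, flat; at the right-hand end as the robot sees it (towards -y) of the straight row of four, which are 84 mm apart. Origin at its centre on the board's upper face, 6 mm above the counter; y runs along the row from mark_a to mark_d, x across it. The board is 100 mm by 400 mm and 6 mm thick.
- mark_b: printed ring on the fixed sea-green board, white disc with a dark edge, 68 mm diameter, flat; second from the right of the straight row of four, which are 84 mm apart. Origin at its centre on the board's upper face, 6 mm above the counter; y runs along the row from mark_a to mark_d, x across it. The board is 100 mm by 400 mm and 6 mm thick.
- mark_c: printed ring on the fixed sea-green board, white disc with a dark edge, 68 mm diameter, flat; third from the right of the straight row of four, which are 84 mm apart. Origin at its centre on the board's upper face, 6 mm above the counter; y runs along the row from mark_a to mark_d, x across it. The board is 100 mm by 400 mm and 6 mm thick.
- mark_d: printed ring on the fixed sea-green board, white disc with a dark edge, 68 mm diameter, flat; at the left-hand end (towards +y) of the straight row of four, which are 84 mm apart. Origin at its centre on the board's upper face, 6 mm above the counter; y runs along the row from mark_a to mark_d, x across it. The board is 100 mm by 400 mm and 6 mm thick.
- red_stop: red block fixed on one end of the board, 59 mm beyond the end ring's centre (mark_a or mark_d; the grey one is at the other end); 90 mm across the row, 18 mm along it, 30 mm tall. Origin at the centre of its underside, on the board.
- grey_stop: grey block fixed on one end of the board, 59 mm beyond the end ring's centre (mark_a or mark_d; the red one is at the other end); 90 mm across the row, 18 mm along it, 30 mm tall. Origin at the centre of its underside, on the board.

How it is judged:
At the end, for the whole second after the job is handed in: Each jar stands upright (within 0.1 rad) and at rest on the board with its centre within 14 mm, horizontally, of its ring's centre: smallest (green lid) on the ring next to the red block, then yellow, blue and white (largest) towards the grey block (((horizontal distance between red_stop and mark_a below 0.1 m and horizontal distance between green_jar_mid and mark_a below 0.014 m and horizontal distance between yellow_jar_mid and mark_b below 0.014 m and horizontal distance between blue_jar_mid and mark_c below 0.014 m and horizontal distance between white_jar_mid and mark_d below 0.014 m) or (horizontal distance between red_stop and mark_d below 0.1 m and horizontal distance between green_jar_mid and mark_d below 0.014 m and horizontal distance between yellow_jar_mid and mark_c below 0.014 m and horizontal distance between blue_jar_mid and mark_b below 0.014 m and horizontal distance between white_jar_mid and mark_a below 0.014 m)) and angle between each of green_jar_mid, yellow_jar_mid, blue_jar_mid, white_jar_mid's own z axis and vertical below 0.1 rad and height (world z) of green_jar_mid between 0.019 and 0.03 m and linear speed of each of green_jar, yellow_jar, blue_jar, white_jar below 0.02 m/s and height (world z) of yellow_jar_mid between 0.026 and 0.037 m and height (world z) of blue_jar_mid between 0.033 and 0.044 m and height (world z) of white_jar_mid between 0.04 and 0.051 m); the robot touches nothing.
It fails at once if a jar was tipped over (angle between any of green_jar_mid, yellow_jar_mid, blue_jar_mid, white_jar_mid's own z axis and vertical above 0.7 rad).
It also fails if it takes over 96 s, if anything falls off the work surface, if the arm or the gripper's body presses on something with over 40 N, if the wrist force passes 120 N, or if a joint passes its speed limit or range.

## Working session

There is one attempt and no reset: what is moved stays moved. The work goes in short steps, Python scripts to look and compute and a tool call to move; the robot and the scene stay as the last step left them, time stands still between calls to the robot, and variables do not carry over. Pictures are saved under pics/ and viewed, at most 14 in all, crops included, and the job is handed in when it is done.

Besides the shell and the picture viewer there is one more tool, called after "Emit:" as name([rows], argument=value, ...), one row to a line, values as JSON. play_rows: Moves the arm, as the interface text tells. Its arguments: {"type":"object","properties":{"steps":{"type":"array","items":{"type":"array","items":{"type":"array","items":{"type":"number"}}}},"force":{"type":"number"}},"required":["steps"]}

```bash
mkdir -p pics
python3 - <<'E'
from bench import readout, grab_frame, get_calibration
import cv2,numpy as np
print(readout.state())
for n in("top","scene"):
    im,d=grab_frame(n); cv2.imwrite(f"pics/{n}1.png",im); np.save(f"pics/{n}1.npy",d); print(get_calibration(n))
E
```

```text
{'clock': 0.0, 'joint_positions': array([-1.31948496,  0.42671778,  0.0738393 ,  1.60662543, -0.03413928,
        1.1108008 , -0.0671106 ]), 'qvel': array([ 0.0015865 , -0.0015534 , -0.00129357,  0.00069576,  0.00033768,
       -0.00121202, -0.00135618]), 'joint_efforts': array([-1.55379345e-03, -9.49829936e+01,  3.75941858e+00, -4.63512254e+01,
        1.89570745e-02,  1.00779263e-02,  4.25733765e-05]), 'eef_pos': array([0.26320831, 0.62111286, 0.2306116 ]), 'tcp_rot': array([-6.25423069e-01, -3.07850100e+00,  2.00519683e-03]), 'contact_force': array([0.13398947, 0.48482952, 0.21197642]), 'moment': array([-0.01887768,  0.03849052, -0.032394  ]), 'grip_force': 0.0, 'width': 0.08530381183487148}
{'fx': 405.9978832113968, 'fy': 405.9978832113968, 'cx': 280.4922121305876, 'cy': 207.82452531704868, 'camera_from_world': array([[-0.02697217, -0.99894967, -0.03704139,  0.02559019],
       [-0.99446278,  0.03057915, -0.10054205,  0.54427779],
       [ 0.10156914,  0.03412444, -0.99424304,  0.81261851],
       [ 0.        ,  0.        ,  0.        ,  1.        ]])}
{'fx': 509.71937050073797, 'fy': 509.71937050073797, 'cx': 282.1296437985527, 'cy': 212.41323406341044, 'camera_from_world': array([[-0.17355756,  0.98477644, -0.00965058,  0.08157284],
       [ 0.8079455 ,  0.13677591, -0.57316352, -0.39578876],
       [-0.56311796, -0.10727401, -0.81938419,  1.45500273],
       [ 0.        ,  0.        ,  0.        ,  1.        ]])}
```

View pics/top1.png

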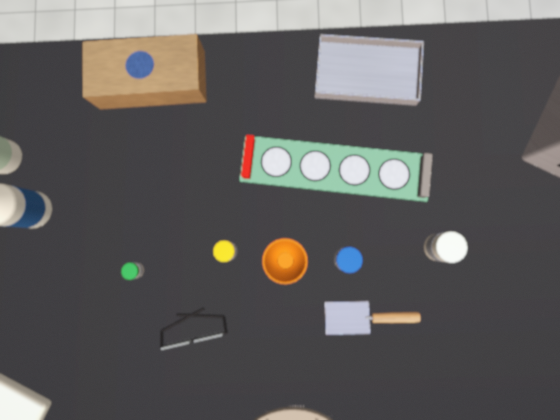

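View pics/scene1.png

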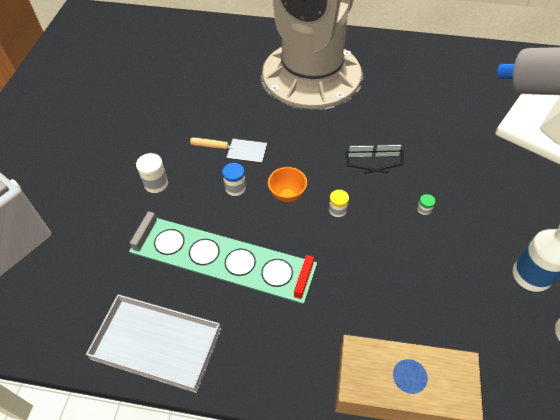

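The top view shows the red block at the left (≈248,157, towards +y) and the grey one at the right (426,175). The rings are at columns 276, 315, 354 and 394. Lids: green (130,271), yellow (224,251), blue (349,260), white (452,247). An orange bowl (285,261) stands between yellow and blue.

```bash
cat > h.py <<'E'
import numpy as np
from bench import get_calibration
def cloud(n,d):
    """world xyz of each pixel"""
    c=get_calibration(n);v,u=np.mgrid[:d.shape[0],:d.shape[1]]
    P=np.stack([(u-c['cx'])/c['fx']*d,(v-c['cy'])/c['fy']*d,d],-1)
    T=c['camera_from_world'];return (P-T[:3,3])@T[:3,:3]
def onplane(n,u,v,z):
    c=get_calibration(n);T=c['camera_from_world'];R=T[:3,:3]
    o=-R.T@T[:3,3];r=R.T@np.array([(u-c['cx'])/c['fx'],(v-c['cy'])/c['fy'],1])
    return o+r*(z-o[2])/r[2]
E
cat > m.py <<'E'
import sys,cv2,numpy as np
from h import *
def measure(n,im,d,seeds,rad=24):
    W=cloud(n,d)
    for k,(u,v,z,dia) in seeds.items():
        m=np.zeros(d.shape,bool)
        m[max(v-rad,0):v+rad,max(u-rad,0):u+rad]=1
        m&=(d>0)&(np.abs(W[...,2]-z)<0.007)
        if k[0]=='m': m&=im.min(2)>150
        nl,lab,st,ce=cv2.connectedComponentsWithStats(m.astype(np.uint8))
        i=1+st[1:,4].argmax();q=lab==i
        px=2*np.sqrt(st[i,4]/np.pi)/get_calibration(n)['fx']*np.median(d[q])
        print(n,k,'plane',onplane(n,*ce[i],z).round(4),'depth',W[q].mean(0).round(4),'dia',px.round(4),'expect',dia)
E
python3 - <<'E'
from m import *
S={'green':(130,271,.036,.034),'yellow':(224,251,.05,.042),'blue':(349,260,.064,.05),'white':(452,247,.078,.058),
'md':(276,161,.006,.068),'mc':(315,165,.006,.068),'mb':(354,170,.006,.068),'ma':(394,174,.006,.068)}
measure('top',cv2.imread('pics/top1.png'),np.load('pics/top1.npy'),S)
S={'green':(428,201,.036,.034),'yellow':(339,198,.05,.042),'blue':(233,172,.064,.05),'white':(150,163,.078,.058),
'md':(277,273,.006,.068),'mc':(240,262,.006,.068),'mb':(204,252,.006,.068),'ma':(169,242,.006,.068)}
measure('scene',cv2.imread('pics/scene1.png'),np.load('pics/scene1.npy'),S)
W=cloud('top',np.load('pics/top1.npy'))
for n,(u,v) in dict(bowl=(285,240),red=(248,157),grey=(426,175),tray=(330,38),wood=(160,80),spat=(345,318),toaster=(550,130)).items(): print(n,W[v,u].round(3))
E
```

```text
top green plane [0.4248 0.3218 0.036 ] depth [0.4248 0.3222 0.0352] dia 0.0342 expect 0.034
top yellow plane [0.4602 0.1255 0.05  ] depth [0.4603 0.1256 0.0495] dia 0.0416 expect 0.042
top blue plane [ 0.4368 -0.1219  0.064 ] depth [ 0.4368 -0.1219  0.0634] dia 0.0497 expect 0.05
top white plane [ 0.4562 -0.313   0.078 ] depth [ 0.4562 -0.3132  0.0775] dia 0.0589 expect 0.058
top md plane [0.645  0.0159 0.006 ] depth [0.6452 0.0159 0.0056] dia 0.0775 expect 0.068
top mc plane [ 0.6352 -0.0646  0.006 ] depth [ 0.6354 -0.0646  0.0056] dia 0.0801 expect 0.068
top mb plane [ 0.6234 -0.1469  0.006 ] depth [ 0.6236 -0.1469  0.0057] dia 0.0806 expect 0.068
top ma plane [ 0.6128 -0.2296  0.006 ] depth [ 0.613  -0.2296  0.0057] dia 0.0796 expect 0.068
scene green plane [0.4276 0.3256 0.036 ] depth [0.4273 0.3257 0.0356] dia 0.0331 expect 0.034
scene yellow plane [0.4631 0.1291 0.05  ] depth [0.4628 0.1291 0.0497] dia 0.0397 expect 0.042
scene blue plane [ 0.4395 -0.1186  0.064 ] depth [ 0.4391 -0.1187  0.0637] dia 0.046 expect 0.05
scene white plane [ 0.4594 -0.3096  0.078 ] depth [ 0.4591 -0.3098  0.0777] dia 0.0526 expect 0.058
scene md plane [0.6477 0.0154 0.006 ] depth [0.6471 0.0152 0.0061] dia 0.0794 expect 0.068
scene mc plane [ 0.6377 -0.0635  0.006 ] depth [ 0.6372 -0.0638  0.0061] dia 0.0829 expect 0.068
scene mb plane [ 0.6264 -0.1464  0.006 ] depth [ 0.6258 -0.1467  0.0061] dia 0.0827 expect 0.068
scene ma plane [ 0.6184 -0.2252  0.006 ] depth [ 0.6178 -0.2255  0.006 ] dia 0.0795 expect 0.068
bowl [0.478 0.002 0.051]
red [0.652 0.074 0.036]
grey [ 0.602 -0.29   0.034]
tray [ 0.914 -0.108  0.018]
wood [0.81  0.247 0.075]
spat [ 0.315 -0.116  0.002]
toaster [ 0.675 -0.517  0.08 ]
```

```bash
sed -i "s/m&=im.min(2)>150/m\&=(im.min(2)>150)\&(np.ptp(im.astype(int),2)<30)/" m.py
python3 - <<'E'
from m import *
S={'md':(276,161,.006,.068),'mc':(315,165,.006,.068),'mb':(354,170,.006,.068),'ma':(394,174,.006,.068)}
measure('top',cv2.imread('pics/top1.png'),np.load('pics/top1.npy'),S)
S={'md':(277,273,.006,.068),'mc':(240,262,.006,.068),'mb':(204,252,.006,.068),'ma':(169,242,.006,.068)}
measure('scene',cv2.imread('pics/scene1.png'),np.load('pics/scene1.npy'),S)
from scipy.spatial.transform import Rotation as R
from bench import readout
s=readout.state();print(R.from_rotvec(s['tcp_rot']).as_matrix().round(3))
im,d=__import__('bench').grab_frame('wrist');print(get_calibration('wrist'));cv2.imwrite('pics/w1.png',im)
E
```

```text
top md plane [0.648 0.018 0.006] depth [0.6479 0.018  0.0062] dia 0.0623 expect 0.068
top mc plane [ 0.6361 -0.0653  0.006 ] depth [ 0.636  -0.0653  0.0063] dia 0.0625 expect 0.068
top mb plane [ 0.6243 -0.1484  0.006 ] depth [ 0.6242 -0.1484  0.0063] dia 0.0624 expect 0.068
top ma plane [ 0.6124 -0.2316  0.006 ] depth [ 0.6123 -0.2315  0.0063] dia 0.0628 expect 0.068
scene md plane [0.648  0.0199 0.006 ] depth [0.6483 0.02   0.0068] dia 0.0575 expect 0.068
scene mc plane [ 0.6362 -0.0634  0.006 ] depth [ 0.6365 -0.0632  0.0068] dia 0.0571 expect 0.068
scene mb plane [ 0.6245 -0.1468  0.006 ] depth [ 0.6248 -0.1466  0.0068] dia 0.0569 expect 0.068
scene ma plane [ 0.6126 -0.23    0.006 ] depth [ 0.6129 -0.2297  0.0067] dia 0.0564 expect 0.068
[[-0.921  0.39  -0.   ]
 [ 0.39   0.921 -0.001]
 [-0.    -0.001 -1.   ]]
{'fx': 329.0117426063501, 'fy': 329.0117426063501, 'cx': 278.28755777886084, 'cy': 208.87205127628312, 'camera_from_world': array([[ 3.90036676e-01,  9.20798835e-01, -9.47383638e-04,
        -6.73556990e-01],
       [ 8.75915216e-01, -3.70706943e-01,  3.08786166e-01,
        -3.93438704e-02],
       [ 2.83978740e-01, -1.21267758e-01, -9.51131014e-01,
         3.79183726e-01],
       [ 0.00000000e+00,  0.00000000e+00,  0.00000000e+00,
         1.00000000e+00]])}
```

Ring spacing comes out at 84.1 mm and the lid heights and diameters match. Green goes on D and white on A. I'll average the two cameras and move to a hover over the green jar, turning the fingers across the row (−8.1°).

Emit:
play_rows([
  [[0.05, 0.1, -0.04, 0, 0, 0, 1], [0.1, 0.2, -0.08, 0, 0, 0, 1], [0.1, 0.0, -0.1, 0, 0, -0.1, 1], [0.15, -0.14, -0.15, 0, 0, -0.2, 1], [0.2, -0.28, -0.2, 0, 0, -0.3, 1], [0.26, -0.42, -0.25, 0, 0, -0.4, 1], [0.32, -0.56, -0.3, 0, 0, -0.5, 1], [0.4, -0.7, -0.35, 0, 0, -0.6, 1], [0.48, -0.85, -0.4, 0, 0, -0.7, 1], [0.54, -0.99, -0.44, 0, 0, -0.83, 1]],
], force=50)

```text
clock: 1.15
eef_pos: [0.3184, 0.5214, 0.1867]
tcp_rot: [1.28, 2.869, -0.001]
contact_force: [-0.1, 0.9, -0.1]
width: 0.0855
grip_force: 0.0
```

Emit:
play_rows([
  [[0.05, -0.1, -0.04, 0, 0, -0.08, 1], [0.1, -0.2, -0.08, 0, 0, -0.16, 1], [0.16, -0.3, -0.13, 0, 0, -0.25, 1], [0.22, -0.4, -0.17, 0, 0, -0.33, 1], [0.27, -0.5, -0.22, 0, 0, -0.42, 1], [0.32, -0.6, -0.26, 0, 0, -0.5, 1], [0.38, -0.7, -0.3, 0, 0, -0.58, 1], [0.43, -0.8, -0.35, 0, 0, -0.67, 1], [0.49, -0.9, -0.4, 0, 0, -0.75, 1], [0.54, -0.99, -0.44, 0, 0, -0.83, 1]],
])

```text
clock: 2.15
eef_pos: [0.3719, 0.4225, 0.1428]
tcp_rot: [1.868, 2.526, -0.0]
contact_force: [0.0, 0.1, -0.0]
width: 0.0856
grip_force: 0.0
```

Emit:
play_rows([
  [[0.05, -0.1, -0.04, 0, 0, -0.08, 1], [0.1, -0.2, -0.08, 0, 0, -0.16, 1], [0.16, -0.3, -0.13, 0, 0, -0.25, 1], [0.22, -0.4, -0.17, 0, 0, -0.33, 1], [0.27, -0.5, -0.22, 0, 0, -0.42, 1], [0.32, -0.6, -0.26, 0, 0, -0.5, 1], [0.38, -0.7, -0.3, 0, 0, -0.58, 1], [0.43, -0.8, -0.35, 0, 0, -0.67, 1], [0.5, -0.9, -0.4, 0, 0, -0.75, 1], [0.55, -0.99, -0.44, 0, 0, -0.84, 1]],
])

```text
clock: 3.15
eef_pos: [0.427, 0.3235, 0.0989]
tcp_rot: [2.374, 2.057, -0.0]
contact_force: [0.1, -0.1, -0.1]
width: 0.0854
grip_force: 0.0
```

Run:
```python
from m import *
from bench import *
from scipy.spatial.transform import Rotation as R
s=readout.state();M=R.from_rotvec(s['tcp_rot']).as_matrix();print(s['eef_pos'],M.round(3),np.degrees(np.arctan2(M[1,1],M[0,1])))
im,d=grab_frame('wrist');cv2.imwrite('pics/w2.png',im);W=cloud('wrist',d)
m=(cv2.inRange(cv2.cvtColor(im,cv2.COLOR_BGR2HSV),(45,100,40),(80,255,255))>0)&(abs(W[...,2]-.036)<.006)&(d>0)
v,u=np.nonzero(m);print(m.sum(),W[m].mean(0),onplane('wrist',u.mean(),v.mean(),.036),np.ptp(W[m],axis=0))
```

```text
[0.42699267 0.32350543 0.09885803] [[ 0.142  0.99   0.   ]
 [ 0.99  -0.142 -0.   ]
 [-0.     0.    -1.   ]] -8.19215513403011
101 [0.42847329 0.33515773 0.03291602] [0.42859887 0.3361338  0.036     ] [0.0312375  0.01723273 0.00528024]
```

Emit:
play_rows([
  [[0, 0, -0.1, 0, 0, 0, 1], [0.0, 0, -0.22, 0, 0, 0, 1], [0.01, 0.01, -0.34, 0, 0, 0, 1], [0.01, 0.01, -0.46, 0, 0, 0, 1], [0.01, 0.01, -0.58, 0, 0, 0, 1], [0.01, 0.01, -0.7, 0, 0, 0, 1], [0.01, 0.01, -0.8, 0, 0, 0, 1], [0.01, 0.01, -0.88, 0, 0, 0, 1], [0.01, 0.01, -0.94, 0, 0, 0, 1], [0.01, 0.01, -0.95, 0, 0, 0, 1]],
])

```text
clock: 4.2
eef_pos: [0.4272, 0.3253, 0.0037]
tcp_rot: [2.37, 2.062, -0.001]
contact_force: [-1.0, -0.8, 0.1]
width: 0.0853
grip_force: 0.0
```

Emit:
play_rows([
  [[0, 0, 0, 0, 0, 0, 0.7], [0, 0, 0, 0, 0, 0, 0.5], [0, 0, 0, 0, 0, 0, 0.4], [0, 0, 0, 0, 0, 0, 0.2], [0, 0, 0, 0, 0, 0, 0.0], [0, 0, 0, 0, 0, 0, 0], [0, 0, 0, 0, 0, 0, 0], [0, 0, 0, 0, 0, 0, 0], [0, 0, 0, 0, 0, 0, 0], [0, 0, 0, 0, 0, 0, 0]],
], force=50)

```text
clock: 5.2
eef_pos: [0.4275, 0.3257, 0.0048]
tcp_rot: [-2.37, -2.062, -0.001]
contact_force: [-1.7, -1.2, 7.3]
width: 0.033
grip_force: 48.9
```

Emit:
play_rows([
  [[0, 0, 0.03, 0, 0, 0, 0], [0, 0, 0.1, 0, 0, 0, 0], [0, 0, 0.2, 0, 0, 0, 0], [0, 0, 0.32, 0, 0, 0, 0], [0, 0, 0.44, 0, 0, 0, 0], [0, 0, 0.56, 0, 0, 0, 0], [0.02, 0, 0.68, 0, 0, 0, 0], [0.05, -0.02, 0.8, 0, 0, 0, 0], [0.08, -0.04, 0.92, 0, 0, 0, 0], [0.12, -0.08, 1, 0, 0, 0, 0]],
])

```text
clock: 6.2
eef_pos: [0.4399, 0.3175, 0.1056]
tcp_rot: [-2.37, -2.062, -0.001]
contact_force: [0.2, 0.3, -0.2]
width: 0.0324
grip_force: 49.6
```

Emit:
play_rows([
  [[0.07, -0.1, 0, 0, 0, 0, 0], [0.14, -0.2, 0, 0, 0, 0, 0], [0.21, -0.3, 0, 0, 0, 0, 0], [0.28, -0.4, 0, 0, 0, 0, 0], [0.35, -0.5, 0, 0, 0, 0, 0], [0.42, -0.6, 0, 0, 0, 0, 0], [0.49, -0.7, 0, 0, 0, 0, 0], [0.56, -0.8, 0, 0, 0, 0, 0], [0.63, -0.9, 0, 0, 0, 0, 0], [0.7, -1, 0, 0, 0, 0, 0]],
])

```text
clock: 7.2
eef_pos: [0.5099, 0.2167, 0.1043]
tcp_rot: [-2.37, -2.062, -0.0]
contact_force: [0.0, -0.1, -1.0]
width: 0.0326
grip_force: 49.6
```

Emit:
play_rows([
  [[0.07, -0.1, 0, 0, 0, 0, 0], [0.14, -0.2, 0, 0, 0, 0, 0], [0.21, -0.3, 0, 0, 0, 0, 0], [0.28, -0.4, 0, 0, 0, 0, 0], [0.35, -0.5, 0, 0, 0, 0, 0], [0.42, -0.6, 0, 0, 0, 0, 0], [0.49, -0.7, 0, 0, 0, 0, 0], [0.56, -0.8, 0, 0, 0, 0, 0], [0.63, -0.9, 0, 0, 0, 0, 0], [0.7, -1, 0, 0, 0, 0, 0]],
])

```text
clock: 8.2
eef_pos: [0.5799, 0.1166, 0.1043]
tcp_rot: [-2.37, -2.062, 0.0]
contact_force: [-0.3, -0.0, -0.1]
width: 0.0326
grip_force: 49.6
```

Emit:
play_rows([
  [[0.07, -0.1, 0, 0, 0, 0, 0], [0.14, -0.2, 0, 0, 0, 0, 0], [0.21, -0.3, 0, 0, 0, 0, 0], [0.28, -0.4, 0, 0, 0, 0, 0], [0.35, -0.5, 0, 0, 0, 0, 0], [0.42, -0.6, 0, 0, 0, 0, 0], [0.49, -0.7, 0, 0, 0, 0, 0], [0.56, -0.8, 0, 0, 0, 0, 0], [0.63, -0.9, 0, 0, 0, 0, 0], [0.69, -0.98, 0, 0, 0, 0, 0]],
])

```text
clock: 9.2
eef_pos: [0.6489, 0.0184, 0.1043]
tcp_rot: [2.371, 2.061, -0.0]
contact_force: [-0.4, -0.3, -0.6]
width: 0.0326
grip_force: 49.6
```

Run:
```python
from bench import *
import cv2
im,d=grab_frame('wrist');cv2.imwrite('pics/w3.png',im)
im2,d=grab_frame('scene');cv2.imwrite('pics/s3.png',cv2.hconcat([cv2.resize(im,(400,300)),cv2.resize(im2,(400,300))]))
print(readout.state()['width'])
```

```text
0.032759225271903995
```

View pics/s3.png

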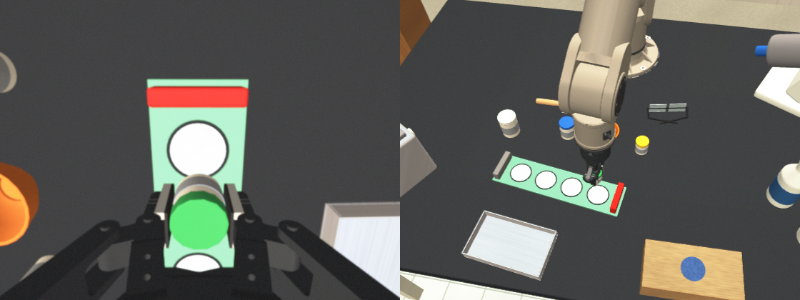

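The jar is held upright between the pads (wrist view, left half, lid at about 198,222). It looks shifted towards the row's near ring only because of perspective. Lowering it and releasing.

Emit:
play_rows([
  [[0, 0, -0.1, 0, 0, 0, 0], [0, 0, -0.22, 0, 0, 0, 0], [0, 0, -0.34, 0, 0, 0, 0], [0, 0, -0.46, 0, 0, 0, 0], [0, 0, -0.58, 0, 0, 0, 0], [0, 0, -0.7, 0, 0, 0, 0], [-0.01, 0, -0.8, 0, 0, 0, 0], [-0.01, 0, -0.87, 0, 0, 0, 0], [-0.01, 0, -0.92, 0, 0, 0, 0], [-0.01, 0, -0.93, 0, 0, 0, 0]],
])

```text
clock: 10.3
eef_pos: [0.6473, 0.0194, 0.011]
tcp_rot: [-2.37, -2.062, 0.0]
contact_force: [-0.2, 0.9, -0.5]
width: 0.0323
grip_force: 49.7
```

Emit:
play_rows([
  [[0, 0, 0, 0, 0, 0, 0.35], [0, 0, 0, 0, 0, 0, 0.4], [0, 0, 0, 0, 0, 0, 0.5], [0, 0, 0, 0, 0, 0, 0.6], [0, 0, 0.0, 0, 0, 0, 0.8], [0, 0, 0.1, 0, 0, 0, 0.9], [0, 0, 0.25, 0, 0, 0, 1], [0, 0, 0.45, 0, 0, 0, 1], [0, 0, 0.7, 0, 0, 0, 1], [0, 0, 0.9, 0, 0, 0, 1]],
])

```text
clock: 11.3
eef_pos: [0.6479, 0.0193, 0.104]
tcp_rot: [2.37, 2.061, 0.002]
contact_force: [-0.5, 0.6, 0.1]
width: 0.0856
grip_force: 0.0
```

Emit:
play_rows([
  [[-0.08, 0.05, 0, 0, 0, 0, 1], [-0.18, 0.1, 0, 0, 0, 0, 1], [-0.28, 0.16, 0, 0, 0, 0, 1], [-0.38, 0.22, 0, 0, 0, 0, 1], [-0.47, 0.27, 0, 0, 0, 0, 1], [-0.56, 0.32, 0, 0, 0, 0, 1], [-0.65, 0.38, 0, 0, 0, 0, 1], [-0.75, 0.43, 0, 0, 0, 0, 1], [-0.84, 0.49, 0, 0, 0, 0, 1], [-0.93, 0.54, 0, 0, 0, 0, 1]],
])

```text
clock: 12.3
eef_pos: [0.5536, 0.0741, 0.1013]
tcp_rot: [-2.37, -2.062, -0.0]
contact_force: [-0.1, -0.2, -1.2]
width: 0.0855
grip_force: 0.0
```

Emit:
play_rows([
  [[-0.09, 0.05, 0, 0, 0, 0, 1], [-0.18, 0.1, 0, 0, 0, 0, 1], [-0.28, 0.16, 0, 0, 0, 0, 1], [-0.38, 0.22, 0, 0, 0, 0, 1], [-0.47, 0.27, 0, 0, 0, 0, 1], [-0.56, 0.32, 0, 0, 0, 0, 1], [-0.65, 0.38, 0, 0, 0, 0, 1], [-0.75, 0.43, 0, 0, 0, 0, 1], [-0.88, 0.51, 0, 0, 0, 0, 1], [-0.93, 0.54, 0, 0, 0, 0, 1]],
])

```text
clock: 13.3
eef_pos: [0.46, 0.1282, 0.1012]
tcp_rot: [-2.369, -2.062, 0.001]
contact_force: [-0.6, 0.7, 0.5]
width: 0.0855
grip_force: 0.0
```

```bash
cat > look.py <<'E'
from m import *
from bench import *
import sys
SE={'green':(276,158,.042,.034),'yellow':(315,161,.056,.042),'blue':(354,164,.07,.05),'white':(396,166,.084,.058)}
SS={'green':(277,258,.042,.034),'yellow':(240,245,.056,.042),'blue':(204,230,.07,.05),'white':(169,215,.084,.058)}
for n,S in (('top',SE),('scene',SS)):
    im,d=grab_frame(n);cv2.imwrite(f'pics/{n}_{sys.argv[1]}.png',im)
    for k in sys.argv[2:]:
        try: measure(n,im,d,{k:S[k]},20)
        except Exception as e: print(n,k,e)
print(readout.state()['eef_pos'])
E
python3 look.py a green
```

```text
top green plane [0.6477 0.0168 0.042 ] depth [0.6479 0.0168 0.0415] dia 0.0338 expect 0.034
scene green plane [0.6506 0.0199 0.042 ] depth [0.6505 0.0199 0.0418] dia 0.0331 expect 0.034
[0.46076149 0.12802853 0.10138325]
```

Green stands within about 1.5 mm of ring D. Now yellow.

Emit:
play_rows([
  [[0, 0, -0.1, 0, 0, 0, 1], [0.0, 0, -0.22, 0, 0, 0, 1], [0.01, 0, -0.34, 0, 0, 0, 1], [0.01, 0, -0.46, 0, 0, 0, 1], [0.01, 0, -0.58, 0, 0, 0, 1], [0.01, 0, -0.7, 0, 0, 0, 1], [0.01, 0, -0.8, 0, 0, 0, 1], [0.01, 0, -0.88, 0, 0, 0, 1], [0.01, 0, -0.92, 0, 0, 0, 1], [0.01, 0, -0.92, 0, 0, 0, 1]],
])

```text
clock: 14.4
eef_pos: [0.4622, 0.1273, 0.0089]
tcp_rot: [-2.37, -2.062, 0.001]
contact_force: [-0.5, 1.0, -0.2]
width: 0.0856
grip_force: 0.0
```

Emit:
play_rows([
  [[0, 0, 0, 0, 0, 0, 0.7], [0, 0, 0, 0, 0, 0, 0.5], [0, 0, 0, 0, 0, 0, 0.4], [0, 0, 0, 0, 0, 0, 0.2], [0, 0, 0, 0, 0, 0, 0.0], [0, 0, 0, 0, 0, 0, 0], [0, 0, 0, 0, 0, 0, 0], [0, 0, 0, 0, 0, 0, 0], [0, 0, 0, 0, 0, 0, 0], [0, 0, 0, 0, 0, 0, 0]],
])

```text
clock: 15.4
eef_pos: [0.4625, 0.1276, 0.0098]
tcp_rot: [-2.37, -2.062, -0.001]
contact_force: [-3.2, -0.9, 8.9]
width: 0.0409
grip_force: 49.2
```

Emit:
play_rows([
  [[0, 0, 0.03, 0, 0, 0, 0], [0, 0, 0.1, 0, 0, 0, 0], [0, 0, 0.2, 0, 0, 0, 0], [0, 0, 0.32, 0, 0, 0, 0], [0, 0, 0.44, 0, 0, 0, 0], [0, 0, 0.56, 0, 0, 0, 0], [0, 0, 0.68, 0, 0, 0, 0], [0, 0, 0.8, 0, 0, 0, 0], [0, 0, 0.92, 0, 0, 0, 0], [0, 0, 1, 0, 0, 0, 0]],
])

```text
clock: 16.4
eef_pos: [0.4626, 0.1276, 0.1105]
tcp_rot: [2.37, 2.062, 0.001]
contact_force: [0.2, 0.1, -1.4]
width: 0.0411
grip_force: 50.6
```

Emit:
play_rows([
  [[0.08, -0.09, 0, 0, 0, 0, 0], [0.16, -0.18, 0, 0, 0, 0, 0], [0.25, -0.28, 0, 0, 0, 0, 0], [0.34, -0.38, 0, 0, 0, 0, 0], [0.43, -0.48, 0, 0, 0, 0, 0], [0.52, -0.58, 0, 0, 0, 0, 0], [0.61, -0.68, 0, 0, 0, 0, 0], [0.7, -0.78, 0, 0, 0, 0, 0], [0.78, -0.87, 0, 0, 0, 0, 0], [0.87, -0.96, 0, 0, 0, 0, 0]],
])

```text
clock: 17.4
eef_pos: [0.5499, 0.0307, 0.1092]
tcp_rot: [-2.37, -2.061, 0.0]
contact_force: [-0.2, 0.7, -2.2]
width: 0.0409
grip_force: 50.6
```

Emit:
play_rows([
  [[0.08, -0.09, 0, 0, 0, 0, 0], [0.16, -0.18, 0, 0, 0, 0, 0], [0.25, -0.28, 0, 0, 0, 0, 0], [0.34, -0.38, 0, 0, 0, 0, 0], [0.43, -0.48, 0, 0, 0, 0, 0], [0.52, -0.58, 0, 0, 0, 0, 0], [0.61, -0.68, 0, 0, 0, 0, 0], [0.7, -0.78, 0, 0, 0, 0, 0], [0.8, -0.9, 0, 0, 0, 0, 0], [0.87, -0.96, 0, 0, 0, 0, 0]],
])

```text
clock: 18.4
eef_pos: [0.6372, -0.0662, 0.1093]
tcp_rot: [2.371, 2.06, -0.0]
contact_force: [-0.8, -0.3, -0.2]
width: 0.041
grip_force: 50.6
```

Emit:
play_rows([
  [[0, 0.01, -0.1, 0, 0, 0, 0], [0, 0.01, -0.22, 0, 0, 0, 0], [0, 0.01, -0.34, 0, 0, 0, 0], [0, 0.01, -0.46, 0, 0, 0, 0], [0, 0.01, -0.58, 0, 0, 0, 0], [0, 0.01, -0.7, 0, 0, 0, 0], [0, 0.01, -0.8, 0, 0, 0, 0], [0, 0.01, -0.87, 0, 0, 0, 0], [0, 0.01, -0.92, 0, 0, 0, 0], [0, 0.01, -0.93, 0, 0, 0, 0]],
])

```text
clock: 19.4
eef_pos: [0.6363, -0.0636, 0.016]
tcp_rot: [-2.37, -2.062, 0.0]
contact_force: [0.6, -0.9, -1.0]
width: 0.0413
grip_force: 50.7
```

Emit:
play_rows([
  [[0, 0, 0, 0, 0, 0, 0.45], [0, 0, 0, 0, 0, 0, 0.5], [0, 0, 0, 0, 0, 0, 0.6], [0, 0, 0, 0, 0, 0, 0.7], [0, 0, 0.0, 0, 0, 0, 0.8], [0, 0, 0.1, 0, 0, 0, 0.9], [0, 0, 0.25, 0, 0, 0, 1], [0, 0, 0.45, 0, 0, 0, 1], [0, 0, 0.7, 0, 0, 0, 1], [0, 0, 0.9, 0, 0, 0, 1]],
])

```text
clock: 20.4
eef_pos: [0.6368, -0.0637, 0.109]
tcp_rot: [2.37, 2.061, 0.002]
contact_force: [-0.2, -0.1, 0.2]
width: 0.0856
grip_force: 0.0
```

Emit:
play_rows([
  [[-0.09, -0.03, 0, 0, 0, 0, 1], [-0.18, -0.06, 0, 0, 0, 0, 1], [-0.28, -0.09, 0, 0, 0, 0, 1], [-0.38, -0.12, 0, 0, 0, 0, 1], [-0.48, -0.15, 0, 0, 0, 0, 1], [-0.58, -0.18, 0, 0, 0, 0, 1], [-0.68, -0.21, 0, 0, 0, 0, 1], [-0.78, -0.24, 0, 0, 0, 0, 1], [-0.89, -0.26, 0, 0, 0, 0, 1], [-0.99, -0.28, 0, 0, 0, 0, 1]],
])

```text
clock: 21.4
eef_pos: [0.5364, -0.0917, 0.1063]
tcp_rot: [-2.37, -2.062, 0.0]
contact_force: [-0.3, -0.6, -0.7]
width: 0.0854
grip_force: 0.0
```

Emit:
play_rows([
  [[-0.1, -0.03, 0, 0, 0, 0, 1], [-0.2, -0.06, 0, 0, 0, 0, 1], [-0.3, -0.09, 0, 0, 0, 0, 1], [-0.4, -0.12, 0, 0, 0, 0, 1], [-0.5, -0.15, 0, 0, 0, 0, 1], [-0.6, -0.18, 0, 0, 0, 0, 1], [-0.7, -0.21, 0, 0, 0, 0, 1], [-0.8, -0.24, 0, 0, 0, 0, 1], [-0.93, -0.27, 0, 0, 0, 0, 1], [-0.99, -0.28, 0, 0, 0, 0, 1]],
])

```text
clock: 22.4
eef_pos: [0.4368, -0.1199, 0.1062]
tcp_rot: [-2.371, -2.061, 0.0]
contact_force: [-0.2, 0.3, -0.3]
width: 0.0855
grip_force: 0.0
```

```bash
python3 look.py b green yellow
```

```text
top green plane [0.6477 0.0168 0.042 ] depth [0.6478 0.0168 0.0415] dia 0.0339 expect 0.034
top yellow plane [ 0.6365 -0.0651  0.056 ] depth [ 0.6366 -0.0651  0.0555] dia 0.0416 expect 0.042
scene green plane [0.6503 0.0198 0.042 ] depth [0.65   0.0197 0.0416] dia 0.0326 expect 0.034
scene yellow plane [ 0.6392 -0.0619  0.056 ] depth [ 0.6389 -0.062   0.0556] dia 0.0406 expect 0.042
[ 0.43750401 -0.11963692  0.10637138]
```

Emit:
play_rows([
  [[0, 0, -0.1, 0, 0, 0, 1], [0.0, 0, -0.22, 0, 0, 0, 1], [0.01, -0.01, -0.34, 0, 0, 0, 1], [0.01, -0.01, -0.46, 0, 0, 0, 1], [0.01, -0.01, -0.58, 0, 0, 0, 1], [0.01, -0.01, -0.7, 0, 0, 0, 1], [0.01, -0.01, -0.8, 0, 0, 0, 1], [0.01, -0.01, -0.86, 0, 0, 0, 1], [0.01, -0.01, -0.9, 0, 0, 0, 1], [0.01, -0.01, -0.9, 0, 0, 0, 1]],
])

```text
clock: 23.5
eef_pos: [0.4392, -0.1206, 0.016]
tcp_rot: [-2.37, -2.061, 0.0]
contact_force: [0.5, 0.0, 0.8]
width: 0.0851
grip_force: 0.0
```

Emit:
play_rows([
  [[0, 0, 0, 0, 0, 0, 0.7], [0, 0, 0, 0, 0, 0, 0.6], [0, 0, 0, 0, 0, 0, 0.4], [0, 0, 0, 0, 0, 0, 0.2], [0, 0, 0, 0, 0, 0, 0.0], [0, 0, 0, 0, 0, 0, 0], [0, 0, 0, 0, 0, 0, 0], [0, 0, 0, 0, 0, 0, 0], [0, 0, 0, 0, 0, 0, 0], [0, 0, 0, 0, 0, 0, 0]],
])

```text
clock: 24.5
eef_pos: [0.4396, -0.1205, 0.0168]
tcp_rot: [2.37, 2.062, 0.001]
contact_force: [-1.7, 0.6, 10.4]
width: 0.0492
grip_force: 49.9
```

Emit:
play_rows([
  [[0, 0, 0.03, 0, 0, 0, 0], [0, 0, 0.1, 0, 0, 0, 0], [0, 0, 0.2, 0, 0, 0, 0], [0, 0, 0.32, 0, 0, 0, 0], [0, 0, 0.44, 0, 0, 0, 0], [0, 0, 0.56, 0, 0, 0, 0], [0, 0, 0.68, 0, 0, 0, 0], [0, 0, 0.8, 0, 0, 0, 0], [0, 0, 0.92, 0, 0, 0, 0], [0, 0, 1, 0, 0, 0, 0]],
])

```text
clock: 25.5
eef_pos: [0.4396, -0.1205, 0.1175]
tcp_rot: [2.37, 2.062, 0.001]
contact_force: [0.2, 0.3, -0.8]
width: 0.0491
grip_force: 51.8
```

Emit:
play_rows([
  [[0.09, -0.01, 0, 0, 0, 0, 0], [0.18, -0.03, 0, 0, 0, 0, 0], [0.27, -0.04, 0, 0, 0, 0, 0], [0.36, -0.06, 0, 0, 0, 0, 0], [0.46, -0.07, 0, 0, 0, 0, 0], [0.56, -0.08, 0, 0, 0, 0, 0], [0.65, -0.1, 0, 0, 0, 0, 0], [0.74, -0.11, 0, 0, 0, 0, 0], [0.83, -0.12, 0, 0, 0, 0, 0], [0.93, -0.13, 0, 0, 0, 0, 0]],
])

```text
clock: 26.5
eef_pos: [0.533, -0.1336, 0.1163]
tcp_rot: [-2.37, -2.062, 0.0]
contact_force: [-0.6, 0.8, -1.7]
width: 0.0485
grip_force: 51.8
```

Emit:
play_rows([
  [[0.09, -0.01, 0, 0, 0, 0, 0], [0.18, -0.03, 0, 0, 0, 0, 0], [0.27, -0.04, 0, 0, 0, 0, 0], [0.36, -0.06, 0, 0, 0, 0, 0], [0.46, -0.07, 0, 0, 0, 0, 0], [0.56, -0.08, 0, 0, 0, 0, 0], [0.65, -0.1, 0, 0, 0, 0, 0], [0.74, -0.11, 0, 0, 0, 0, 0], [0.86, -0.13, 0, 0, 0, 0, 0], [0.92, -0.14, 0, 0, 0, 0, 0]],
])

```text
clock: 27.5
eef_pos: [0.6256, -0.1477, 0.1163]
tcp_rot: [2.37, 2.062, 0.0]
contact_force: [0.4, 0.4, -1.0]
width: 0.0488
grip_force: 51.8
```

Emit:
play_rows([
  [[0, 0, -0.1, 0, 0, 0, 0], [0, 0, -0.22, 0, 0, 0, 0], [-0.01, 0, -0.34, 0, 0, 0, 0], [-0.01, 0, -0.46, 0, 0, 0, 0], [-0.01, 0, -0.58, 0, 0, 0, 0], [-0.01, 0, -0.7, 0, 0, 0, 0], [-0.01, 0, -0.8, 0, 0, 0, 0], [-0.01, 0, -0.87, 0, 0, 0, 0], [-0.01, 0, -0.92, 0, 0, 0, 0], [-0.01, 0, -0.93, 0, 0, 0, 0]],
])

```text
clock: 28.5
eef_pos: [0.6233, -0.1476, 0.023]
tcp_rot: [-2.37, -2.061, 0.0]
contact_force: [-0.8, -0.2, 0.6]
width: 0.0489
grip_force: 51.8
```

Emit:
play_rows([
  [[0, 0, 0, 0, 0, 0, 0.6], [0, 0, 0, 0, 0, 0, 0.65], [0, 0, 0, 0, 0, 0, 0.7], [0, 0, 0, 0, 0, 0, 0.8], [0, 0, 0.0, 0, 0, 0, 0.9], [0, 0, 0.1, 0, 0, 0, 1], [0, 0, 0.25, 0, 0, 0, 1], [0, 0, 0.45, 0, 0, 0, 1], [0, 0, 0.7, 0, 0, 0, 1], [0, 0, 0.92, 0, 0, 0, 1]],
])

```text
clock: 29.5
eef_pos: [0.6236, -0.1478, 0.1178]
tcp_rot: [2.37, 2.061, 0.001]
contact_force: [0.8, 0.3, -0.4]
width: 0.0852
grip_force: 0.0
```

Emit:
play_rows([
  [[-0.08, -0.08, 0, 0, 0, 0, 1], [-0.16, -0.16, 0, 0, 0, 0, 1], [-0.24, -0.24, 0, 0, 0, 0, 1], [-0.32, -0.32, 0, 0, 0, 0, 1], [-0.41, -0.4, 0, 0, 0, 0, 1], [-0.5, -0.49, 0, 0, 0, 0, 1], [-0.58, -0.57, 0, 0, 0, 0, 1], [-0.66, -0.65, 0, 0, 0, 0, 1], [-0.75, -0.74, 0, 0, 0, 0, 1], [-0.83, -0.82, 0, 0, 0, 0, 1]],
])

```text
clock: 30.5
eef_pos: [0.5395, -0.2304, 0.1153]
tcp_rot: [-2.371, -2.061, 0.0]
contact_force: [0.6, 0.0, -0.8]
width: 0.0854
grip_force: 0.0
```

Emit:
play_rows([
  [[-0.08, -0.08, 0, 0, 0, 0, 1], [-0.16, -0.16, 0, 0, 0, 0, 1], [-0.24, -0.24, 0, 0, 0, 0, 1], [-0.32, -0.32, 0, 0, 0, 0, 1], [-0.41, -0.4, 0, 0, 0, 0, 1], [-0.5, -0.49, 0, 0, 0, 0, 1], [-0.58, -0.57, 0, 0, 0, 0, 1], [-0.66, -0.65, 0, 0, 0, 0, 1], [-0.77, -0.76, 0, 0, 0, 0, 1], [-0.83, -0.82, 0, 0, 0, 0, 1]],
])

```text
clock: 31.5
eef_pos: [0.456, -0.3129, 0.1154]
tcp_rot: [-2.372, -2.06, 0.001]
contact_force: [-0.6, -0.4, 0.3]
width: 0.0855
grip_force: 0.0
```

```bash
python3 look.py c green yellow blue
```

```text
top green plane [0.6477 0.0168 0.042 ] depth [0.6478 0.0168 0.0414] dia 0.0339 expect 0.034
top yellow plane [ 0.6365 -0.065   0.056 ] depth [ 0.6366 -0.0651  0.0555] dia 0.0416 expect 0.042
top blue plane [ 0.6231 -0.1493  0.07  ] depth [ 0.6233 -0.1494  0.0694] dia 0.0498 expect 0.05
scene green plane [0.6505 0.0199 0.042 ] depth [0.6504 0.0199 0.0419] dia 0.033 expect 0.034
scene yellow plane [ 0.6394 -0.0617  0.056 ] depth [ 0.6391 -0.0618  0.0555] dia 0.0409 expect 0.042
scene blue plane [ 0.626  -0.1464  0.07  ] depth [ 0.6258 -0.1464  0.0699] dia 0.0472 expect 0.05
[ 0.45622239 -0.31271138  0.11539215]
```

Emit:
play_rows([
  [[0.01, 0.01, -0.08, 0, 0, 0, 1], [0.01, 0.01, -0.18, 0, 0, 0, 1], [0.02, 0.01, -0.3, 0, 0, 0, 1], [0.02, 0.01, -0.42, 0, 0, 0, 1], [0.02, 0.01, -0.54, 0, 0, 0, 1], [0.02, 0.01, -0.66, 0, 0, 0, 1], [0.02, 0.01, -0.78, 0, 0, 0, 1], [0.02, 0.01, -0.86, 0, 0, 0, 1], [0.02, 0.01, -0.92, 0, 0, 0, 1], [0.02, 0.01, -0.92, 0, 0, 0, 1]],
])

```text
clock: 32.6
eef_pos: [0.459, -0.3104, 0.0226]
tcp_rot: [-2.37, -2.061, 0.001]
contact_force: [-0.1, -0.1, -0.4]
width: 0.0857
grip_force: 0.0
```

Emit:
play_rows([
  [[0, 0, 0, 0, 0, 0, 0.8], [0, 0, 0, 0, 0, 0, 0.7], [0, 0, 0, 0, 0, 0, 0.6], [0, 0, 0, 0, 0, 0, 0.4], [0, 0, 0, 0, 0, 0, 0.2], [0, 0, 0, 0, 0, 0, 0], [0, 0, 0, 0, 0, 0, 0], [0, 0, 0, 0, 0, 0, 0], [0, 0, 0, 0, 0, 0, 0], [0, 0, 0, 0, 0, 0, 0]],
])

```text
clock: 33.6
eef_pos: [0.4594, -0.3107, 0.024]
tcp_rot: [2.37, 2.061, 0.001]
contact_force: [-3.3, 0.6, 6.6]
width: 0.057
grip_force: 46.3
```

Emit:
play_rows([
  [[0, 0, 0.03, 0, 0, 0, 0], [0, 0, 0.1, 0, 0, 0, 0], [0, 0, 0.2, 0, 0, 0, 0], [0, 0, 0.32, 0, 0, 0, 0], [0, 0, 0.44, 0, 0, 0, 0], [0, 0, 0.56, 0, 0, 0, 0], [0, 0, 0.68, 0, 0, 0, 0], [0, 0, 0.8, 0, 0, 0, 0], [0, 0, 0.92, 0, 0, 0, 0], [0, 0, 1, 0, 0, 0, 0]],
])

```text
clock: 34.6
eef_pos: [0.4596, -0.3107, 0.1246]
tcp_rot: [2.37, 2.061, 0.001]
contact_force: [-0.2, -0.2, -1.6]
width: 0.0573
grip_force: 48.7
```

Emit:
play_rows([
  [[0.07, 0.04, 0, 0, 0, 0, 0], [0.15, 0.08, 0, 0, 0, 0, 0], [0.22, 0.12, 0, 0, 0, 0, 0], [0.3, 0.16, 0, 0, 0, 0, 0], [0.38, 0.2, 0, 0, 0, 0, 0], [0.46, 0.24, 0, 0, 0, 0, 0], [0.54, 0.28, 0, 0, 0, 0, 0], [0.62, 0.32, 0, 0, 0, 0, 0], [0.7, 0.36, 0, 0, 0, 0, 0], [0.77, 0.4, 0, 0, 0, 0, 0]],
])

```text
clock: 35.6
eef_pos: [0.5371, -0.2702, 0.1233]
tcp_rot: [-2.37, -2.062, 0.0]
contact_force: [0.2, -0.3, -1.9]
width: 0.0569
grip_force: 48.6
```

Emit:
play_rows([
  [[0.07, 0.04, 0, 0, 0, 0, 0], [0.15, 0.08, 0, 0, 0, 0, 0], [0.22, 0.12, 0, 0, 0, 0, 0], [0.3, 0.16, 0, 0, 0, 0, 0], [0.38, 0.2, 0, 0, 0, 0, 0], [0.46, 0.24, 0, 0, 0, 0, 0], [0.54, 0.28, 0, 0, 0, 0, 0], [0.62, 0.32, 0, 0, 0, 0, 0], [0.72, 0.37, 0, 0, 0, 0, 0], [0.76, 0.4, 0, 0, 0, 0, 0]],
])

```text
clock: 36.6
eef_pos: [0.6136, -0.2297, 0.1232]
tcp_rot: [2.37, 2.063, 0.0]
contact_force: [-0.5, -0.0, -2.2]
width: 0.0567
grip_force: 48.6
```

Emit:
play_rows([
  [[0, 0, -0.1, 0, 0, 0, 0], [0, 0, -0.22, 0, 0, 0, 0], [-0.01, -0.01, -0.34, 0, 0, 0, 0], [-0.01, -0.01, -0.46, 0, 0, 0, 0], [-0.01, -0.01, -0.58, 0, 0, 0, 0], [-0.01, -0.01, -0.7, 0, 0, 0, 0], [-0.01, -0.01, -0.8, 0, 0, 0, 0], [-0.01, -0.01, -0.87, 0, 0, 0, 0], [-0.01, -0.01, -0.92, 0, 0, 0, 0], [-0.01, -0.01, -0.93, 0, 0, 0, 0]],
])

```text
clock: 37.6
eef_pos: [0.6113, -0.2316, 0.0301]
tcp_rot: [-2.37, -2.062, 0.0]
contact_force: [-3.4, 1.2, 6.6]
width: 0.0571
grip_force: 48.9
```

Emit:
play_rows([
  [[0, 0, 0, 0, 0, 0, 0.7], [0, 0, 0, 0, 0, 0, 0.75], [0, 0, 0, 0, 0, 0, 0.8], [0, 0, 0, 0, 0, 0, 0.9], [0, 0, 0.0, 0, 0, 0, 1], [0, 0, 0.1, 0, 0, 0, 1], [0, 0, 0.25, 0, 0, 0, 1], [0, 0, 0.45, 0, 0, 0, 1], [0, 0, 0.7, 0, 0, 0, 1], [0, 0, 0.95, 0, 0, 0, 1]],
])

```text
clock: 38.6
eef_pos: [0.6114, -0.2318, 0.1276]
tcp_rot: [2.37, 2.061, 0.001]
contact_force: [-0.1, -0.9, -1.0]
width: 0.0857
grip_force: 0.0
```

Emit:
play_rows([
  [[-0.08, 0, 0.05, 0, 0, 0, 1], [-0.18, 0, 0.1, 0, 0, 0, 1], [-0.28, 0, 0.15, 0, 0, 0, 1], [-0.38, 0, 0.2, 0, 0, 0, 1], [-0.48, 0, 0.25, 0, 0, 0, 1], [-0.58, 0, 0.3, 0, 0, 0, 1], [-0.68, 0, 0.35, 0, 0, 0, 1], [-0.78, 0, 0.4, 0, 0, 0, 1], [-0.88, 0, 0.45, 0, 0, 0, 1], [-0.95, 0, 0.5, 0, 0, 0, 1]],
])

```text
clock: 39.6
eef_pos: [0.5154, -0.2316, 0.1757]
tcp_rot: [-2.371, -2.061, -0.0]
contact_force: [0.8, 0.3, -0.1]
width: 0.0852
grip_force: 0.0
```

Emit:
play_rows([
  [[-0.08, 0, 0.0, 0, 0, 0, 1], [-0.16, 0, 0, 0, 0, 0, 1], [-0.24, 0, 0, 0, 0, 0, 1], [-0.32, 0, 0, 0, 0, 0, 1], [-0.4, 0, 0, 0, 0, 0, 1], [-0.48, 0, 0, 0, 0, 0, 1], [-0.5, 0, 0, 0, 0, 0, 1], [-0.5, 0, 0, 0, 0, 0, 1], [-0.5, 0, 0, 0, 0, 0, 1], [-0.5, 0, 0, 0, 0, 0, 1]],
])

```text
clock: 40.6
eef_pos: [0.4667, -0.2315, 0.1753]
tcp_rot: [2.37, 2.062, -0.0]
contact_force: [0.7, 0.7, -0.3]
width: 0.0854
grip_force: 0.0
```

```bash
python3 look.py d green yellow blue white
```

```text
top green plane [0.6476 0.0168 0.042 ] depth [0.6477 0.0168 0.0415] dia 0.0338 expect 0.034
top yellow plane [ 0.6366 -0.065   0.056 ] depth [ 0.6368 -0.065   0.0553] dia 0.0415 expect 0.042
top blue plane [ 0.6232 -0.1493  0.07  ] depth [ 0.6233 -0.1494  0.0694] dia 0.0499 expect 0.05
top white plane [ 0.6111 -0.2319  0.084 ] depth [ 0.6112 -0.2321  0.0834] dia 0.055 expect 0.058
scene green plane [0.6502 0.02   0.042 ] depth [0.6501 0.0199 0.0418] dia 0.0327 expect 0.034
scene yellow plane [ 0.6391 -0.0618  0.056 ] depth [ 0.6389 -0.0619  0.0557] dia 0.0403 expect 0.042
scene blue plane [ 0.626  -0.1463  0.07  ] depth [ 0.6258 -0.1464  0.0698] dia 0.0472 expect 0.05
scene white plane [ 0.6142 -0.2309  0.084 ] depth [ 0.6139 -0.231   0.0838] dia 0.0535 expect 0.058
[ 0.46657761 -0.23151511  0.17525689]
```

View pics/scene_d.png

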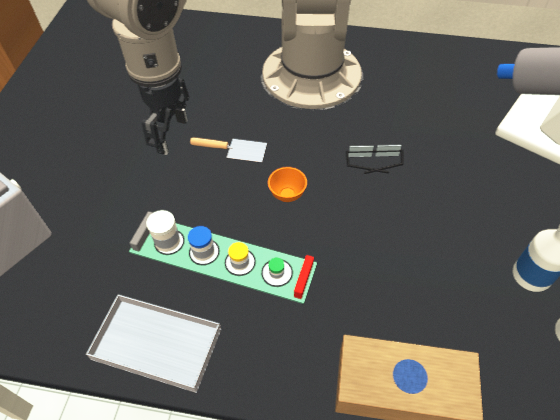

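The scene view shows all four jars upright on their rings: green (277,265) by the red block, then yellow (238,252), blue (201,237) and white (162,225) by the grey block. Each is about 2 mm or less from its ring centre, and the gripper is clear and open. Handing in.

```bash
python3 -c "
from bench import arm; print(arm.job_done())"
```

```text
the job is handed in; nothing more can be done
None
```

I handed the job in at about 41 s: all four jars stand upright and released, each about 2 mm or less from its ring centre by camera, running green, yellow, blue, white from the red block to the grey; the hand-in call returned no verdict.

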